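# Stack two sample discs and hold the spring-loaded sensor arm over them

## Task

On the sensing stand, lay the dark disc flat and centred on the round steel plate, then the white disc flat and centred on the dark one, each centred to within about 5 mm. Then take the red handle of the stand's spring-loaded swing arm, swing the arm round against its spring until it is fully against its stop with the sensor head over the stack, and finish while still holding the handle there: the spring would pull the arm back if you let go.

Things in the scene. Friction and masses are not known exactly. Their poses are not given: they have to be found in the camera images.
- dark_disc_mid (a point): centre (half-way up) of the loose dark grey, nearly black, graphite disc: 56 mm diameter, 10 mm thick, about 60 g, lying flat on the desk at the start
- white_disc_mid (a point): centre (half-way up) of the loose white ceramic disc: 44 mm diameter, 10 mm thick, about 50 g, lying flat on the desk at the start
- plate_top (a point): centre of the upper face of the stand's fixed round steel plate, 60 mm diameter, 30 mm above the desk. Axes are the stand's: z up; +x runs to the swing arm's vertical pivot, 130 mm away. Grey base 12 mm high, x -55 to 180, y -45 to 45 mm. A fixed steel stop post, 12 mm thick, 80 mm high, stands at x 85, y 16 mm
- swing_arm (a joint): angle (rad) of the swing arm about its vertical pivot: 0 parked at the start (arm pointing from the pivot along stand direction (-0.36, -0.93)); grows clockwise seen from above; 1.2 hard against its stop, arm pointing along the stand's -x. A spring drives it to 0: at the handle about 3 N when parked, 7 N at the stop
- handle (a point): centre (half-way up) of the red upright round handle post at the arm's outer end, 175 mm from the pivot axis: 16 mm diameter, 46 mm high, from 76 to 122 mm above the desk, centre at 99 mm, nothing above it. It turns with the arm: its own +x points to the pivot
- sensor_head (a point): centre of the underside of the black round sensor head (28 mm diameter) under the swing arm, 130 mm from the pivot axis; 57 mm above the desk, so 7 mm above a finished stack, and over the plate centre when the arm is at its stop. The arm is a level bar 14 mm wide, top 76 mm above the desk
- press_top (a point): top of the fixed green lever press, an obstacle to keep clear of: this point is at the middle of its footprint (x +-67, y +-50 mm about it), 304 mm above the desk; it stands between one disc and the stand. Left of it, beyond world y 0.40 m and x 0.27 to 0.73, an instrument rises 0.2 m above the desk, with small things on it
Not all that is in view belongs to the job. Of the things shaped like the part that bears white_disc_mid, the white one is meant.

How it is judged:
By the outcome, as a careful person would: the job done as asked, in the order asked, and still so for the second after the job is handed in, while the arm keeps its last pose, push and grip.
It also fails if it takes over 72 s, if anything falls off the work surface, if the arm or the gripper's body presses on something with over 40 N, if the wrist force passes 120 N, or if a joint passes its speed limit or range.

## Robot

A 7-joint arm with a two-finger parallel gripper is mounted at the origin on a cart in front of the work surface, level with it; the furniture and walls round the work are solid. World frame = base frame: x ahead of the robot, y to its left, z up, the work surface at z = 0. Lengths are in m, angles in rad, forces in N, time in s.
With the tool pointing down it reaches from about 0.4 to 0.925 m from the base axis. Payload 4.1 kg.
Tool frame: the origin (TCP) lies at the very end of the fingers, on their centre line; the grasp point (between the pads) lies 19 mm behind it; z points along the fingers, x is the direction in which the jaws open and shut, and the axes are right-handed (so a half turn about z gives the same grasp; the last joint's range is limited). The gripper opens to 85 mm and grips with 20 to 120 N. Pads are 22 mm wide; open, the fingers measure 114 mm over their backs; the gripper's body (76 mm by 85 mm) begins 54 mm behind the grasp point. The pads swing forward as they close: fully open they stand 13 mm farther back than shut.
Start: joints at [1.242, 0.398, 0.045, 1.537, -0.019, 1.207, -0.051], TCP at [0.148, -0.633, 0.231] pointing down, gripper open.
Joint ranges: [-2.82, 2.82], [-0.49, 2.23], [-1.37, 1.46], [0, 2.46], [-1.36, 4.5], [0.23, 2], [-2.94, 2.94]. Speed limits (rad/s): [2.57, 2.57, 3.14, 3.14, 3.14, 3.14, 3.14].

## Interface

Orientations are given as a 3x3 rotation matrix whose columns are the frame's x, y, z axes.
In Python, from station import manip gives the robot as it stands.
- The arm moves only by the tool move_arm, never from a script. Its argument "rows" is one flat list of numbers, 5 for each row, row after row: the finger opening in m, from 0 to 0.0854, then the shift along the world's x, y, z in m, then the turn about the world's z in degrees. In form: [gripper, x, y, z, turn, gripper, x, y, z, turn, ...]. A call has 1 to 5 rows; each row shifts and turns the commanded pose from where the row before left it; what a row does not reach is not made up. A row lasts 1/8 s, in which the tool goes at most 62.5 mm and 10.7 degrees, less where a joint would pass 70% of its speed; a pose out of reach is approached as far as the arm can. A call is refused whole if a number of a shift passes 0.0625 or a number of a turn 10.7, either way. A call with a gripper value outside its range is refused whole. The fingers move at their own pace and stop on an object; the grip force is fixed at half the most. Time passes only in rows, so rows that do not move let the fingers close. It gives the time, the measured TCP pose, the force and the opening at its end, in the units of the state.
- manip.observe(): the state, without advancing time (a new reading comes with each control period).
- manip.grab_frame(name): name is "scene" or "top"; returns the picture (384x512x3 uint8, red, green, blue); there is no depth.
- manip.calibration(name): a dict with "intrinsics" (3x3 intrinsics, pixels), "eye" and "attitude" of the camera in the world. Camera axes: x right, y down, z forward; pixel columns grow to the right and rows downward; lengths in m; the calibration is good to about 2 mm. A picture is of the moment at which its call begins. calibration takes no time and is no camera call.
- manip.close_job(): hands the job in, once; it reports no verdict.
The state is a dict: "time_s": time; "joint_pos": joint angles; "joint_velocities": joint speeds; "effort": joint torques, N m; "eef_pos": TCP position; "tool_rot": TCP orientation; "contact_force": force on the tool from outside, world axes, zero at the start; "wrist_torque": the same for the moment, N m; "opening": finger opening in m.
Only numpy, scipy, OpenCV 4.12 (cv2) and the standard library are available. Lean on these libraries where they do the work, as an engineer would, in place of code of your own. Each camera call takes 0.05 s, during which the arm holds its last target. There are 200 camera calls.

## Working session

There is one attempt and no reset: what is moved stays moved. The work goes in short steps, Python scripts to look and compute and a tool call to move; the robot and the scene stay as the last step left them, time stands still between calls to the robot, and variables do not carry over. Pictures are saved under pics/ and viewed, about 8 in all and at most 12, crops included, and the job is handed in when it is done.

Besides the shell and the picture viewer there is one more tool, called after "Request:" in YAML: its name, and indented under it one key for each argument. move_arm: Moves the arm, as the interface text tells. Its arguments: {"type":"object","properties":{"rows":{"type":"array","items":{"type":"number"}}},"required":["rows"]}

```bash
mkdir -p pics; ls; cat > h.py <<'E'
import numpy as np, cv2
from station import manip
def snap(cam,fn,crop=None,s=1):
    im=manip.grab_frame(cam); cv2.imwrite('pics/raw_'+fn,im[:,:,::-1])
    if crop: x0,y0,x1,y1=crop; im=im[y0:y1,x0:x1]
    im=cv2.resize(im,None,fx=s,fy=s,interpolation=cv2.INTER_CUBIC)
    cv2.imwrite('pics/'+fn,im[:,:,::-1])
def px2w(cam,u,v,z):
    c=manip.calibration(cam);K=np.array(c['intrinsics']);R=np.array(c['attitude']);e=np.array(c['eye'])
    d=R@np.linalg.solve(K,[u,v,1]); return e+d*(z-e[2])/d[2]
def w2px(cam,p):
    c=manip.calibration(cam);K=np.array(c['intrinsics']);R=np.array(c['attitude']);e=np.array(c['eye'])
    q=K@(R.T@(np.array(p)-e)); return q[:2]/q[2]
E
python3 - <<'E'
from h import *
snap('top','t0.png',s=1.5); snap('scene','s0.png',s=1.5)
for c in('top','scene'):print(manip.calibration(c))
o=manip.observe();print(o['eef_pos'],o['tool_rot'],o['opening'])
E
```

```text
pics
{'intrinsics': array([[391.50450214,   0.        , 258.89160345],
       [  0.        , 391.50450214, 188.38283268],
       [  0.        ,   0.        ,   1.        ]]), 'eye': array([ 0.31810625, -0.00347472,  1.200373  ]), 'attitude': array([[ 0.00582842, -0.98611197,  0.16597956],
       [-0.99997522, -0.00640301, -0.00292693],
       [ 0.00394905, -0.16595839, -0.98612485]])}
{'intrinsics': array([[378.26852746,   0.        , 254.06372182],
       [  0.        , 378.26852746, 190.84904488],
       [  0.        ,   0.        ,   1.        ]]), 'eye': array([0.03448521, 0.58699656, 0.84562533]), 'attitude': array([[-0.78361237, -0.41181506,  0.46514515],
       [-0.62124884,  0.52093299, -0.58538765],
       [-0.001238  , -0.74768789, -0.66404916]])}
[ 0.1479454  -0.63235437  0.2303938 ] [[ 2.27909195e-01 -9.73682261e-01 -5.03606322e-04]
 [-9.73680916e-01 -2.27909720e-01  1.62304633e-03]
 [-1.69510820e-03  1.20444681e-04 -9.99998556e-01]] 0.0851570780637583
```

View pics/t0.png

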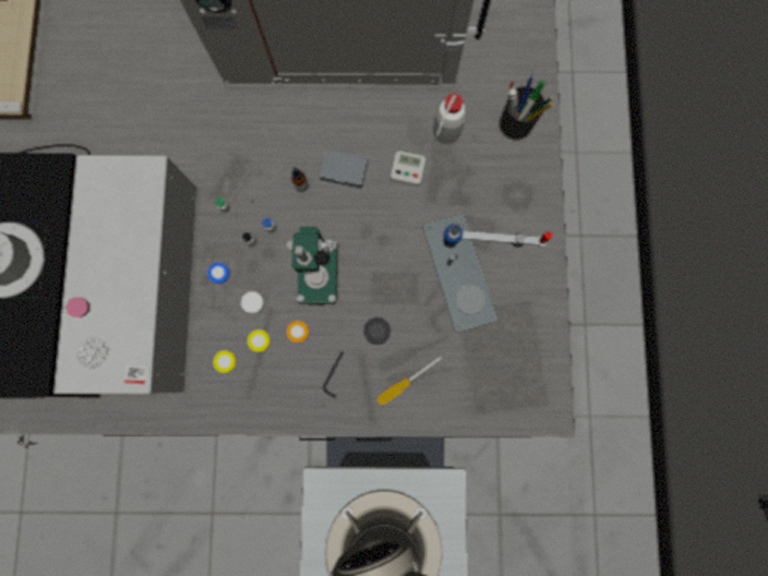

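View pics/s0.png

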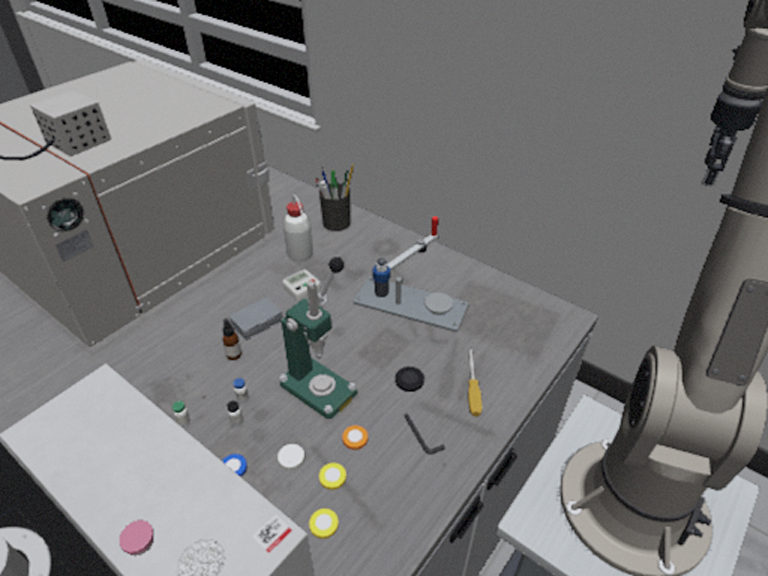

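Top view (shown at 1.5×): 
- **White disc candidates:** all-white (252,302). The others are ringed: blue (218,272), yellow (258,341) and (224,361), orange (297,331). The press's own plate is at (316,277).
- **Dark disc candidates:** (377,331) only. The press knob at (322,258) is not a disc.
- **Stand:** plate (470,299), pivot (453,234), handle (546,237).

I'll check the choice in a crop.

```bash
python3 - <<'E'
from h import *
a=cv2.imread('pics/raw_t0.png')
f=lambda x0,y0,x1,y1,s:cv2.resize(a[y0:y1,x0:x1],None,fx=s,fy=s,interpolation=cv2.INTER_CUBIC)
A=f(130,170,280,240,5)  # discs
B=f(270,135,380,225,5)[:,:750]
A=cv2.resize(a[175:245,130:280],None,fx=5,fy=5,interpolation=cv2.INTER_CUBIC)
C=np.vstack([A[:300],cv2.copyMakeBorder(cv2.resize(a[140:225,275:375],None,fx=3.5,fy=3.5,interpolation=cv2.INTER_CUBIC),0,0,0,400,cv2.BORDER_CONSTANT)])
cv2.imwrite('pics/c0.png',C);print(C.shape)
# centroids
g=a.astype(int)
def cen(m,x0,y0,x1,y1):
    s=m[y0:y1,x0:x1]; n,l,st,c=cv2.connectedComponentsWithStats(s.astype(np.uint8)); k=1+st[1:,4].argmax(); return c[k]+[x0,y0],st[k]
gray=g.mean(2)
wd=cen(gray>150,158,190,180,212); dd=cen(gray<60,238,205,265,235); hd=cen((g[:,:,2]-g[:,:,1])>60,350,145,375,170)
print(wd,dd,hd)
print('white',px2w('top',*wd[0],.007),'dark',px2w('top',*dd[0],.007),'handle top',px2w('top',*hd[0],.115))
E
```

```text
(598, 750, 3)
(array([167.41666667, 201.        ]), array([  3,   5,  14,  13, 156], dtype=int32)) (array([250.47435897, 219.84615385]), array([ 5,  7, 16, 17, 78], dtype=int32)) (array([364.46666667, 156.76666667]), array([11,  9,  7,  7, 30], dtype=int32))
white [0.47784613 0.27371831 0.007     ] dark [0.4215054  0.01808461 0.007     ] handle top [ 0.59422016 -0.3073836   0.115     ]
```

View pics/c0.png

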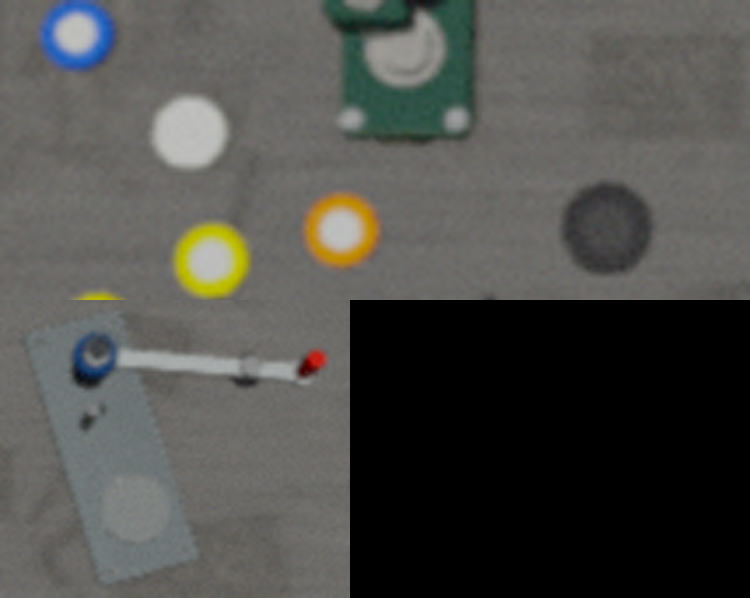

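Crop: the plain white disc is at raw pixel (167.5,201) and the dark disc at (251,220). Ringed look-alikes are rejected. The plate is at about (313.6,199), with the base corners clearly visible.

```bash
cat > fit.py <<'E'
from h import *
from scipy.optimize import minimize
from scipy.ndimage import map_coordinates
def circ(cam,gray,p0,z,r,sgn,dr=.004):
    "find centre xy of a circle at height z: mean inside-ring minus outside-ring contrast"
    t=np.linspace(0,2*np.pi,72,endpoint=False)
    c=manip.calibration(cam);K=np.array(c['intrinsics']);R=np.array(c['attitude']);e=np.array(c['eye'])
    def pts(x,y,rr):
        P=np.c_[x+rr*np.cos(t),y+rr*np.sin(t),np.full(72,z)]; q=(K@(R.T@(P-e).T)); return q[1]/q[2],q[0]/q[2]
    f=lambda p:-sgn*np.mean(map_coordinates(gray,pts(*p,r-dr),order=1)-map_coordinates(gray,pts(*p,r+dr),order=1))
    g=[(f((p0[0]+a,p0[1]+b)),p0[0]+a,p0[1]+b) for a in np.arange(-.012,.0121,.002) for b in np.arange(-.012,.0121,.002)]
    b=min(g); s=minimize(f,b[1:],method='Nelder-Mead',options=dict(initial_simplex=[b[1:],(b[1]+.003,b[2]),(b[1],b[2]+.003)]))
    return s.x,-s.fun
E
python3 - <<'E'
from fit import *
for cam,fn in(('top','raw_t0.png'),('scene','raw_s0.png')):
    g=cv2.imread('pics/'+fn).astype(float).mean(2)
    print(cam,'white',circ(cam,g,(.478,.274),.010,.022,1),'dark',circ(cam,g,(.4215,.018),.010,.028,-1))
    p0=px2w('top',313.6,199.,.03)[:2]
    print(' plate',p0,circ(cam,g,p0,.03,.030,1))
cs=[(28,40),(122,10),(198,256),(105,283)]
W=np.array([px2w('top',(u+.5)/3.5-.5+275,(v+.5)/3.5-.5+140,.012)[:2] for u,v in cs])
L=np.array([(180,45),(180,-45),(-55,-45),(-55,45)])/1e3  # guess order
for l in(L,L*[1,-1]):
    lc=l-l.mean(0);wc=W-W.mean(0);U,S,V=np.linalg.svd(wc.T@lc);R=U@V
    print(np.linalg.det(R),R,'origin',W.mean(0)-R@l.mean(0),'res',np.abs(wc-lc@R.T).max())
print('handle', px2w('top',364.5,156.8,.115))
E
```

```text
top white (array([0.47745367, 0.27287278]), np.float64(75.18011312959297)) dark (array([0.42033344, 0.01626907]), np.float64(44.53891921550173))
 plate [ 0.48366241 -0.17232214] (array([ 0.48445998, -0.17201259]), np.float64(11.307357872247213))
scene white (array([0.47652002, 0.27483472]), np.float64(96.02342864021195)) dark (array([0.41709272, 0.02221765]), np.float64(89.87459948021598))
 plate [ 0.48366241 -0.17232214] (array([ 0.48215648, -0.1702398 ]), np.float64(27.121747447087525))
1.0000000000000002 [[ 0.95874449 -0.28426925]
 [ 0.28426925  0.95874449]] origin [ 0.48171802 -0.1728246 ] res 0.004500897224545358
-1.0000000000000002 [[ 0.95874449  0.28426925]
 [ 0.28426925 -0.95874449]] origin [ 0.48171802 -0.1728246 ] res 0.004500897224545358
handle [ 0.59412301 -0.30747499  0.115     ]
```

Measured positions, in m:

| Item | Position |
|---|---|
| Plate | ≈ (0.4835, -0.1715) |
| Dark disc | ≈ (0.420, 0.017) |
| White disc | ≈ (0.477, 0.2735) |
| Stand x-axis | (0.959, 0.284) |
| Handle (parked) | (0.594, -0.308) |

The handle position agrees with the one predicted from the stand geometry. I'll start moving towards the dark disc.

Request:
move_arm:
  rows: [0.072,0.035,0.045,0,0,0.072,0.035,0.045,0,0,0.072,0.035,0.05,0,0,0.072,0.035,0.05,0,0,0.072,0.035,0.05,0,0]

```text
time_s: 0.72
eef_pos: [0.3239, -0.391, 0.2311]
tool_rot: [[0.228, -0.974, -0.0], [-0.974, -0.228, 0.0], [-0.0, 0.0, -1.0]]
contact_force: [0.8, 0.0, 0.4]
opening: 0.0724
```

Request:
move_arm:
  rows: [0.072,0.025,0.055,0,0,0.072,0.025,0.055,0,0,0.072,0.025,0.055,0,0,0.072,0.012,0.06,0,0,0.072,0.01,0.06,0,0]

```text
time_s: 1.35
eef_pos: [0.4202, -0.1059, 0.2312]
tool_rot: [[0.228, -0.974, 0.0], [-0.974, -0.228, -0.0], [0.0, -0.0, -1.0]]
contact_force: [1.8, -0.7, 0.2]
opening: 0.0721
```

Request:
move_arm:
  rows: [0.072,0,0.05,-0.03,0,0.072,0,0.05,-0.03,0,0.072,0,0.023,-0.05,0,0.072,0,0,-0.05,0,0.072,0,0,-0.02,0]

```text
time_s: 1.98
eef_pos: [0.4175, 0.0154, 0.0486]
tool_rot: [[0.229, -0.973, -0.005], [-0.973, -0.229, 0.0], [-0.001, 0.005, -1.0]]
contact_force: [-0.1, -0.9, 0.3]
opening: 0.0718
```

Request:
move_arm:
  rows: [0.072,0,0,-0.025,0,0.072,0,0,-0.015,0,0.072,0,0,-0.01,0,0.072,0,0,0,0]

```text
time_s: 2.48
eef_pos: [0.4199, 0.0151, 0.0011]
tool_rot: [[0.228, -0.974, -0.001], [-0.974, -0.228, -0.0], [-0.0, 0.001, -1.0]]
contact_force: [0.4, -0.7, 0.8]
opening: 0.072
```

```bash
python3 - <<'E'
from h import *
snap('scene','s1.png',crop=(220,190,330,290),s=6)
snap('top','t1.png')
E
```

```text
(no output)
```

View pics/s1.png

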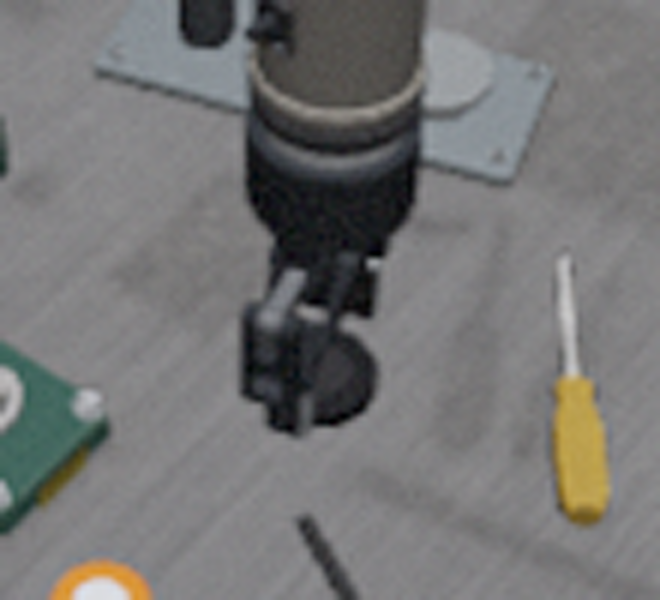

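The scene crop shows the fingers straddling the dark disc (crop ≈ (330,380)) with the disc undisturbed. I'll lower slightly and close.

Request:
move_arm:
  rows: [0.062,0,0,-0.002,0,0.04,0,0,-0.001,0,0.04,0,0,0,0,0.04,0,0,0,0,0.04,0,0,0,0]

```text
time_s: 3.2
eef_pos: [0.4207, 0.0151, -0.0001]
tool_rot: [[0.228, -0.974, 0.001], [-0.974, -0.228, -0.001], [0.001, -0.001, -1.0]]
contact_force: [-5.4, -0.0, 17.1]
opening: 0.0519
```

Request:
move_arm:
  rows: [0.04,0,0,0.001,0,0.04,0,0,0.001,0,0.04,0,0,0,0]

```text
time_s: 3.58
eef_pos: [0.42, 0.015, 0.0003]
tool_rot: [[0.228, -0.974, -0.0], [-0.974, -0.228, -0.0], [0.0, 0.0, -1.0]]
contact_force: [0.0, 0.2, -1.0]
opening: 0.0521
```

```bash
python3 - <<'E'
from h import *
snap('scene','s2.png',crop=(240,220,300,270),s=10)
print(manip.observe()['opening'],manip.observe()['contact_force'])
E
```

```text
0.05211236093828574 [ 0.42934615 -0.86307052 -1.5161934 ]
```

View pics/s2.png

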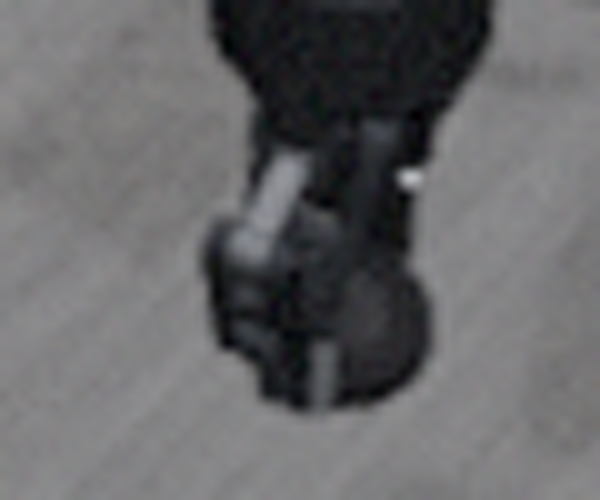

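The crop shows the disc (≈ (365,330)) between the fingers. I'll lift and check the hold.

Request:
move_arm:
  rows: [0.04,0,0,0.02,0,0.04,0,0,0.04,0,0.04,0,0,0.05,0,0.04,0,0,0.05,0,0.04,0,0,0,0]

```text
time_s: 4.25
eef_pos: [0.4232, 0.0152, 0.1638]
tool_rot: [[0.227, -0.974, 0.009], [-0.974, -0.227, -0.001], [0.003, -0.008, -1.0]]
contact_force: [0.2, 0.0, -0.6]
opening: 0.0518
```

```bash
python3 - <<'E'
from h import *
o=manip.observe();p=o['eef_pos'];print(p,o['opening'],o['contact_force'])
for c in('scene','top'):
    print(c,w2px(c,p),w2px(c,p+[0,0,.005]))
u,v=w2px('scene',p).astype(int);print(u,v)
snap('scene','s3.png',crop=(u-40,v-30,u+40,v+30),s=10)
E
```

```text
[0.42315954 0.01524359 0.16381421] 0.05180171263028247 [ 0.23912169  0.04378097 -0.64357185]
scene [274.17369997 211.11531382] [274.24047067 209.71950811]
top [250.53132149 214.10937977] [250.49895134 213.91798788]
274 211
```

View pics/s3.png

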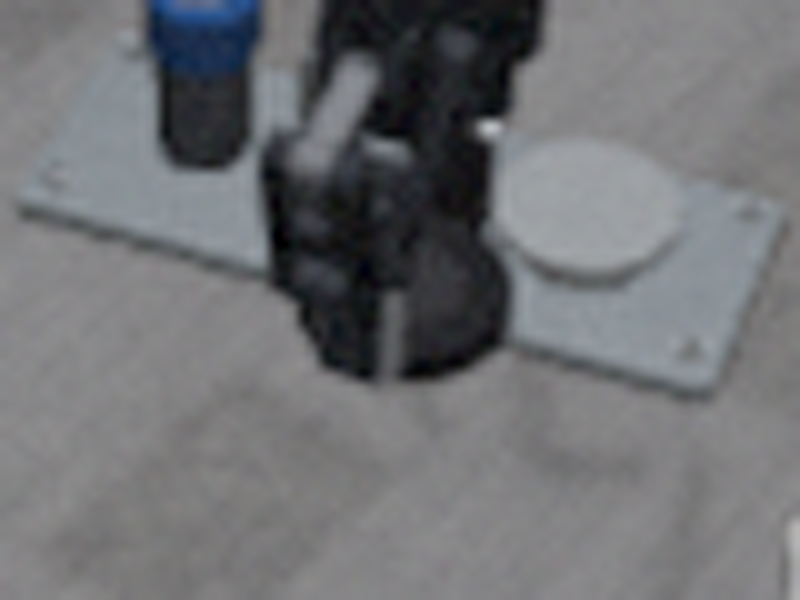

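The disc is held level: right edge at crop ≈ 510, bottom ≈ 383. I'll compare that with the outline predicted for a disc centred on the TCP.

```bash
python3 - <<'E'
from h import *
p=manip.observe()['eef_pos'];t=np.linspace(0,6.28,200)
for dx,dy in((0,0),(.004,0),(0,.004)):
    P=np.array([w2px('scene',p+[dx+.028*np.cos(a),dy+.028*np.sin(a),h]) for a in t for h in(0,.010)])
    q=(P-[234,181]+.5)*10
    print(q.min(0),q.max(0),q[q[:,1].argmax()])
E
```

```text
[304.10454329 211.71055147] [525.10165442 393.93626128] [417.95835075 393.93626128]
[291.70506403 205.18088162] [512.17179025 386.80748761] [405.06019205 386.80748761]
[294.62021442 220.00443466] [516.07762928 402.99031092] [408.54413656 402.99031092]
```

The outline agrees to within about 3 mm in x, and y is centred. Now to the plate, biasing x by about -1.5 mm.

Request:
move_arm:
  rows: [0.04,0.0155,-0.0467,0,0,0.04,0.0155,-0.0467,0,0,0.04,0.0155,-0.0467,-0.02,0,0.04,0.0155,-0.0467,-0.02,0,0.04,0,0,0,0]

```text
time_s: 4.92
eef_pos: [0.4796, -0.1753, 0.1164]
tool_rot: [[0.221, -0.975, -0.007], [-0.975, -0.221, 0.001], [-0.003, 0.006, -1.0]]
contact_force: [-0.7, 2.0, -0.6]
opening: 0.052
```

Request:
move_arm:
  rows: [0.04,0,0,-0.04,0,0.04,0,0,-0.03,0,0.04,0,0,-0.006,0,0.04,0,0,0,0]

```text
time_s: 5.42
eef_pos: [0.4819, -0.1709, 0.0441]
tool_rot: [[0.229, -0.973, -0.001], [-0.973, -0.229, 0.001], [-0.001, 0.001, -1.0]]
contact_force: [0.2, -0.5, 0.0]
opening: 0.0516
```

Request:
move_arm:
  rows: [0.04,0,0,-0.008,0,0.04,0,-0.0005,-0.003,0,0.04,0,0,-0.002,0,0.04,0,0,-0.0005,0,0.04,0,0,0,0]

```text
time_s: 6.05
eef_pos: [0.4822, -0.1723, 0.031]
tool_rot: [[0.228, -0.974, 0.0], [-0.974, -0.228, -0.0], [0.0, -0.0, -1.0]]
contact_force: [-0.4, 0.1, -0.8]
opening: 0.0519
```

Request:
move_arm:
  rows: [0.04,0,0,-0.0005,0,0.04,0,0,-0.0005,0,0.04,0,0,0,0]

```text
time_s: 6.42
eef_pos: [0.4822, -0.1723, 0.0301]
tool_rot: [[0.228, -0.974, 0.0], [-0.974, -0.228, -0.0], [0.0, -0.0, -1.0]]
contact_force: [-0.2, 0.3, 2.8]
opening: 0.0517
```

Contact (force up 2.8 N). Release and retreat upwards.

Request:
move_arm:
  rows: [0.06,0,0,0,0,0.072,0,0,0,0,0.072,0,0,0.002,0,0.072,0,0,0.03,0,0.072,0,0,0.06,0]

```text
time_s: 7.05
eef_pos: [0.48, -0.1717, 0.1209]
tool_rot: [[0.228, -0.974, -0.005], [-0.974, -0.228, 0.002], [-0.003, 0.005, -1.0]]
contact_force: [1.0, -0.6, 0.4]
opening: 0.0721
```

Request:
move_arm:
  rows: [0.06,-0.02,0.04,0.04,0,0.06,-0.02,0.055,0.01,0,0.06,-0.02,0.055,0,0,0.06,-0.01,0.06,0,0,0.06,-0.01,0.06,0,0]

```text
time_s: 7.68
eef_pos: [0.4016, 0.0993, 0.1723]
tool_rot: [[0.227, -0.974, 0.002], [-0.974, -0.227, -0.001], [0.001, -0.002, -1.0]]
contact_force: [1.6, 0.1, -1.1]
opening: 0.0598
```

```bash
python3 - <<'E'
from fit import *
o=manip.observe();print(o['eef_pos'],o['opening'])
snap('scene','s4.png',crop=(235,180,320,230),s=8);snap('top','t4.png',crop=(275,150,355,235),s=6)
for cam,fn in(('top','raw_t4.png'),('scene','raw_s4.png')):
    g=cv2.imread('pics/'+fn).astype(float).mean(2)
    print(cam,'dark',circ(cam,g,(.483,-.172),.040,.028,-1),circ(cam,g,(.483,-.172),.040,.025,-1,.003))
a=cv2.imread('pics/s4.png');b=cv2.imread('pics/t4.png');h=500
f=lambda i,w:cv2.resize(i,(w,400))
cv2.imwrite('pics/c4.png',np.hstack([f(a,420),f(b,376)]))
E
```

```text
[0.40164174 0.09933177 0.17231575] 0.05983495225749262
top dark (array([ 0.48188021, -0.17166331]), np.float64(54.75143480367987)) (array([ 0.48108382, -0.17089743]), np.float64(32.78138291139905))
scene dark (array([ 0.4788566 , -0.16567458]), np.float64(91.73512723870314)) (array([ 0.47619574, -0.16124159]), np.float64(52.273672700939514))
```

View pics/c4.png

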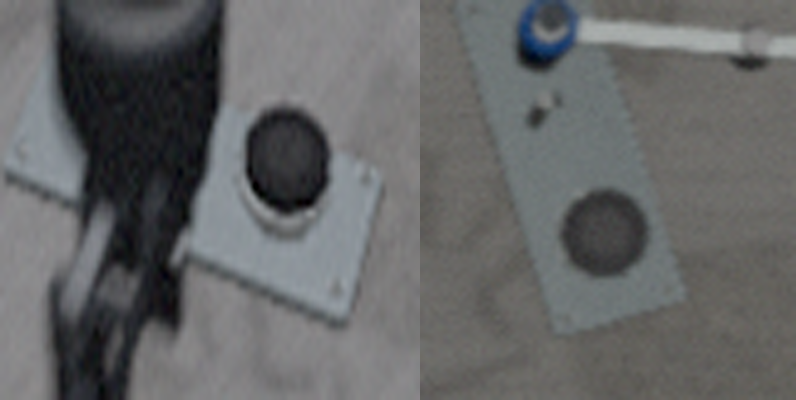

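The dark disc sits flat on the plate, with a thin plate crescent visible at lower left in the scene view. It may be about 2 mm low in x. I'll refine the plate centre from the first pictures.

```bash
python3 - <<'E'
from fit import *
g=cv2.imread('pics/raw_t0.png').astype(float); gr=g.mean(2)
for dr in(.002,.003,.004,.006): print('plate top',dr,circ('top',gr,(.4835,-.172),.03,.030,1,dr))
g1=cv2.imread('pics/raw_t1.png').astype(float).mean(2)
# base rectangle: blue-minus-red separates bluish base from desk
br=cv2.GaussianBlur(g[:,:,0]-g[:,:,2],(0,0),.7)
c=manip.calibration('top');K=c['intrinsics'];R=c['attitude'];e=c['eye']
s=np.linspace(-40,40,40);l=np.linspace(-50,175,100)
def ring(d):
    return np.vstack([np.c_[l,0*l+45+d],np.c_[l,0*l-45-d],np.c_[0*s-55-d,s],np.c_[0*s-55-d,s],np.c_[0*s+180+d,s],np.c_[0*s+180+d,s]])/1e3
def val(p,d):
    q=ring(d);cs,sn=np.cos(p[2]),np.sin(p[2])
    P=np.c_[p[0]+cs*q[:,0]-sn*q[:,1],p[1]+sn*q[:,0]+cs*q[:,1],np.full(len(q),.012)]
    w=K@(R.T@(P-e).T);return map_coordinates(br,(w[1]/w[2],w[0]/w[2]),order=1).mean()
f=lambda p:-(val(p,-3)-val(p,3))
for x0 in((.4835,-.172,.288),(.481,-.17,.27),(.487,-.175,.3)):
    r=minimize(f,x0,method='Nelder-Mead',options=dict(initial_simplex=np.array(x0)+np.vstack([np.zeros(3),np.diag([.004,.004,.03])])));print(r.x,r.fun)
E
```

```text
plate top 0.002 (array([ 0.48483605, -0.17175433]), np.float64(7.626106522381644))
plate top 0.003 (array([ 0.48467038, -0.17149581]), np.float64(9.898823876741343))
plate top 0.004 (array([ 0.48445978, -0.17201348]), np.float64(11.307381657343953))
plate top 0.006 (array([ 0.48426439, -0.17357884]), np.float64(12.685470718442827))
[ 0.48223567 -0.17059376  0.29023008] -7.836325273255973
[ 0.48224007 -0.17060864  0.2903617 ] -7.836301103096504
[ 0.48224128 -0.1706013   0.29033664] -7.8363216103369595
```

Request:
move_arm:
  rows: [0.06,0,0.06,0,0,0.06,0,0.05,0,0,0.06,0.02,0.04,0,0,0.06,0.03,0.02,0,0,0.06,0.024,0.006,-0.03,0]

```text
time_s: 8.4
eef_pos: [0.4791, 0.2762, 0.1435]
tool_rot: [[0.229, -0.973, 0.005], [-0.973, -0.229, 0.003], [-0.002, -0.006, -1.0]]
contact_force: [0.6, -0.0, -0.0]
opening: 0.06
```

Request:
move_arm:
  rows: [0.06,0,-0.001,-0.05,0,0.06,0,0,-0.04,0,0.06,0,0,-0.01,0,0.06,0,0,0,0,0.06,0,0,0,0]

```text
time_s: 9.02
eef_pos: [0.4774, 0.2735, 0.0437]
tool_rot: [[0.228, -0.974, 0.003], [-0.974, -0.228, 0.001], [-0.001, -0.003, -1.0]]
contact_force: [-0.5, 0.2, -0.1]
opening: 0.0601
```

Request:
move_arm:
  rows: [0.06,0,0,-0.02,0,0.06,0,0,-0.015,0,0.06,0,0,-0.0055,0,0.06,0,0,0,0,0.06,0,0,0,0]

```text
time_s: 9.65
eef_pos: [0.4763, 0.2731, 0.0016]
tool_rot: [[0.228, -0.974, 0.0], [-0.974, -0.228, 0.0], [-0.0, -0.0, -1.0]]
contact_force: [0.7, 0.1, 1.3]
opening: 0.0597
```

```bash
python3 - <<'E'
from h import *
p=manip.observe()['eef_pos'];print(p)
snap('scene','s5.png',crop=(150,260,240,330),s=8);print((w2px('scene',p)-[150,260]+.5)*8)
E
```

```text
[0.4763257  0.27305312 0.00156338]
[358.11785447 360.72587679]
```

View pics/s5.png

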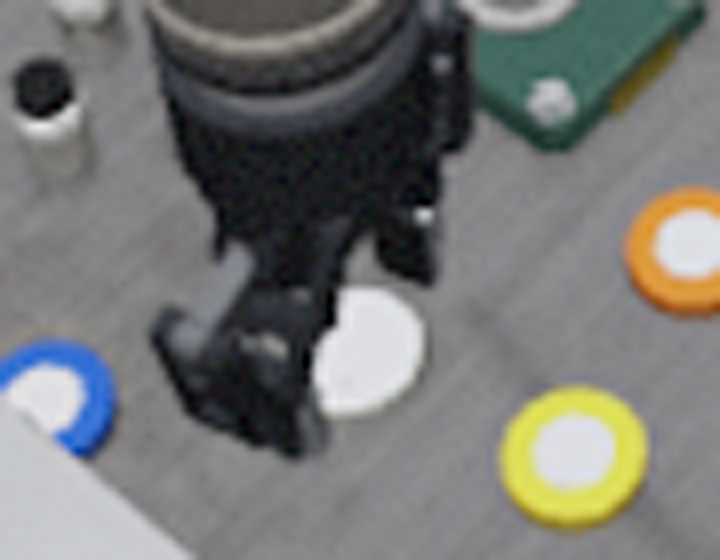

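The white disc lies between the fingers, centred near crop (360,350), which matches the TCP projection (358,361). Close.

Request:
move_arm:
  rows: [0.05,0,0,0.0015,0,0.03,0,0,0,0,0.03,0,0,0,0,0.03,0,0,0,0,0.03,0,0,0,0]

```text
time_s: 10.32
eef_pos: [0.4765, 0.273, 0.004]
tool_rot: [[0.228, -0.974, 0.001], [-0.974, -0.228, -0.0], [0.0, -0.001, -1.0]]
contact_force: [-1.9, -1.4, 7.6]
opening: 0.0398
```

Request:
move_arm:
  rows: [0.03,0,0,0.01,0,0.03,0,0,0.03,0,0.03,0,0,0.05,0,0.03,0,0,0.05,0,0.03,0,0,0,0]

```text
time_s: 10.95
eef_pos: [0.4786, 0.2749, 0.1475]
tool_rot: [[0.228, -0.974, 0.008], [-0.974, -0.228, 0.004], [-0.002, -0.009, -1.0]]
contact_force: [0.5, 0.2, -1.7]
opening: 0.0396
```

```bash
python3 - <<'E'
from fit import *
p=manip.observe()['eef_pos'];print(p)
u,v=w2px('scene',p).astype(int)
snap('scene','s6.png',crop=(u-40,v-30,u+40,v+30),s=8);print((w2px('scene',p)-[u-40,v-30]+.5)*8)
g=cv2.imread('pics/raw_s6.png').astype(float).mean(2)
t=np.linspace(0,6.28,200)
P=np.array([w2px('scene',p+[.022*np.cos(a),.022*np.sin(a),h-.002]) for a in t for h in(0,.010)]);q=(P-[u-40,v-30]+.5)*8
print(q.min(0),q.max(0))
E
```

```text
[0.47861408 0.27493138 0.14750714]
[324.59160402 245.10183914]
[241.67264079 164.91574986] [403.88231577 314.58147359]
```

View pics/s6.png

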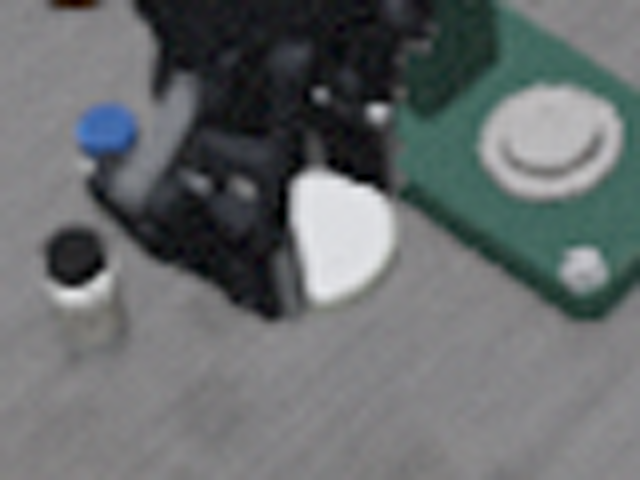

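The white disc is held level (right edge 398, predicted 404). I'll return by the same path round the press.

Request:
move_arm:
  rows: [0.03,-0.024,-0.006,0.02,0,0.03,-0.03,-0.02,0.01,0,0.03,-0.02,-0.04,0,0,0.03,0,-0.05,0,0,0.03,0,-0.06,0,0]

```text
time_s: 11.62
eef_pos: [0.4008, 0.0954, 0.1718]
tool_rot: [[0.23, -0.973, -0.002], [-0.973, -0.23, -0.0], [-0.0, 0.002, -1.0]]
contact_force: [1.6, -0.9, 0.0]
opening: 0.0393
```

Request:
move_arm:
  rows: [0.03,0.01,-0.06,0,0,0.03,0.01,-0.06,0,0,0.03,0.02,-0.055,0,0,0.03,0.02,-0.055,0,0,0.03,0.02,-0.039,0,0]

```text
time_s: 12.25
eef_pos: [0.4809, -0.175, 0.1711]
tool_rot: [[0.225, -0.974, -0.003], [-0.974, -0.225, 0.0], [-0.001, 0.003, -1.0]]
contact_force: [0.7, 1.0, -0.3]
opening: 0.0395
```

Request:
move_arm:
  rows: [0.03,0,0,-0.04,0,0.03,0,0,-0.04,0,0.03,0,0,-0.03,0,0.03,0,0,0,0,0.03,0,0,0,0]

```text
time_s: 12.88
eef_pos: [0.4823, -0.1722, 0.0632]
tool_rot: [[0.228, -0.974, 0.0], [-0.974, -0.228, -0.0], [0.0, -0.0, -1.0]]
contact_force: [1.7, -0.2, -1.2]
opening: 0.039
```

Request:
move_arm:
  rows: [0.03,0.0005,0.0005,-0.01,0,0.03,0,0,-0.005,0,0.03,0,0,-0.002,0,0.03,0,0,-0.001,0,0.03,0,0,0,0]

```text
time_s: 13.5
eef_pos: [0.4827, -0.1718, 0.0449]
tool_rot: [[0.228, -0.974, 0.0], [-0.974, -0.228, -0.0], [0.0, -0.0, -1.0]]
contact_force: [0.3, 0.5, 0.2]
opening: 0.0388
```

Request:
move_arm:
  rows: [0.03,0,0,-0.0007,0,0.03,0,0,0,0]

```text
time_s: 13.75
eef_pos: [0.4826, -0.1718, 0.0442]
tool_rot: [[0.228, -0.974, 0.0], [-0.974, -0.228, -0.0], [0.0, 0.0, -1.0]]
contact_force: [-0.5, 0.3, -1.5]
opening: 0.0391
```

Request:
move_arm:
  rows: [0.03,0,0,-0.0006,0,0.03,0,0,0,0]

```text
time_s: 14.0
eef_pos: [0.4827, -0.1718, 0.044]
tool_rot: [[0.228, -0.974, 0.0], [-0.974, -0.228, -0.0], [0.0, 0.0, -1.0]]
contact_force: [-1.8, 0.6, 5.0]
opening: 0.0395
```

Request:
move_arm:
  rows: [0.05,0,0,0,0,0.06,0,0,0,0,0.06,0,0,0.003,0,0.06,0,0,0.03,0,0.06,0,0,0.06,0]

```text
time_s: 14.62
eef_pos: [0.4805, -0.1712, 0.1356]
tool_rot: [[0.228, -0.974, -0.005], [-0.974, -0.228, 0.002], [-0.003, 0.005, -1.0]]
contact_force: [0.5, -0.4, 0.7]
opening: 0.0602
```

Request:
move_arm:
  rows: [0.06,-0.02,0.04,0.04,0,0.06,-0.02,0.055,0.03,0,0.06,-0.02,0.055,0,0,0.06,-0.01,0.06,0,0,0.06,-0.01,0.06,0,0]

```text
time_s: 15.25
eef_pos: [0.4031, 0.0971, 0.2055]
tool_rot: [[0.227, -0.974, 0.002], [-0.974, -0.227, -0.001], [0.001, -0.002, -1.0]]
contact_force: [1.5, -0.1, 0.3]
opening: 0.06
```

```bash
python3 - <<'E'
from fit import *
snap('scene','s7.png',crop=(235,170,320,230),s=8);snap('top','t7.png',crop=(275,150,355,235),s=6)
for cam,fn in(('top','raw_t7.png'),('scene','raw_s7.png')):
    g=cv2.imread('pics/'+fn).astype(float).mean(2)
    print(cam,'white',circ(cam,g,(.483,-.172),.050,.022,1,.003),'dark',circ(cam,g,(.483,-.172),.040,.028,-1,.003))
f=lambda n,w:cv2.resize(cv2.imread(n),(w,400))
cv2.imwrite('pics/c7.png',np.hstack([f('pics/s7.png',420),f('pics/t7.png',376)]))
E
```

```text
top white (array([ 0.48313188, -0.17134539]), np.float64(84.76344627158149)) dark (array([ 0.48312721, -0.17218849]), np.float64(15.221723372702948))
scene white (array([ 0.48163656, -0.16869952]), np.float64(88.6916119285061)) dark (array([ 0.47757346, -0.16470275]), np.float64(48.86941762603445))
```

View pics/c7.png

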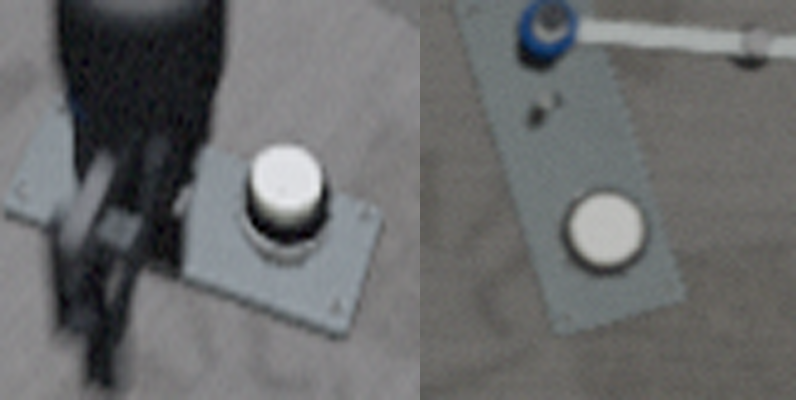

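Both views show the white disc flat and concentric on the dark one, which is on the plate. White fits at (0.483,-0.1715), against a plate estimate of about (0.4835,-0.1715). Now to the handle, turning the jaws to the tangential direction.

Request:
move_arm:
  rows: [0.055,0.0238,-0.0507,0,9,0.055,0.0238,-0.0507,0,9,0.055,0.0238,-0.0507,0,9,0.055,0.0238,-0.0507,0,9,0.055,0.0238,-0.0507,0,9]

```text
time_s: 15.98
eef_pos: [0.5231, -0.1601, 0.2051]
tool_rot: [[0.852, -0.523, 0.0], [-0.523, -0.852, -0.0], [0.0, 0.0, -1.0]]
contact_force: [0.4, 0.6, 0.2]
opening: 0.0548
```

Request:
move_arm:
  rows: [0.055,0.0238,-0.0507,0,9,0.055,0.0238,-0.0507,0,9,0.055,0.0238,-0.0507,0,9,0.055,0,0,0,0,0.055,0,0,0,0]

```text
time_s: 16.6
eef_pos: [0.5936, -0.3097, 0.2045]
tool_rot: [[0.996, -0.085, -0.001], [-0.085, -0.996, 0.001], [-0.001, -0.001, -1.0]]
contact_force: [0.2, 0.5, 0.5]
opening: 0.0551
```

Request:
move_arm:
  rows: [0.055,0,0.001,-0.05,0,0.055,0,0,-0.04,0,0.055,0,0,-0.025,0,0.055,0,0,-0.005,0,0.055,0,0,0,0]

```text
time_s: 17.23
eef_pos: [0.5945, -0.3082, 0.0861]
tool_rot: [[0.997, -0.083, 0.001], [-0.083, -0.997, -0.0], [0.001, 0.0, -1.0]]
contact_force: [0.3, 0.6, 0.1]
opening: 0.0552
```

```bash
python3 - <<'E'
from h import *
p=manip.observe()['eef_pos'];print(p)
snap('scene','s8.png',crop=(230,120,320,190),s=8);print((w2px('scene',p)-[230,120]+.5)*8)
E
```

```text
[ 0.59451061 -0.30822816  0.08610427]
[474.15337624 267.6993061 ]
```

View pics/s8.png

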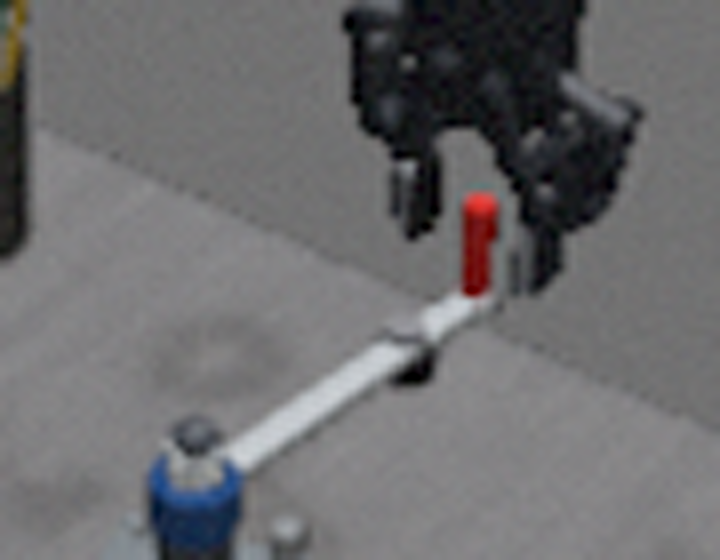

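The red handle (crop ≈ (480,245)) stands between the open jaws. Close on it.

Request:
move_arm:
  rows: [0.03,0,0,-0.002,0,0.0,0,0,0,0,0.0,0,0,0,0,0.0,0,0,0,0,0.0,0,0,0,0]

```text
time_s: 17.9
eef_pos: [0.5936, -0.3092, 0.0839]
tool_rot: [[0.996, -0.085, -0.001], [-0.085, -0.996, -0.0], [-0.001, 0.0, -1.0]]
contact_force: [-3.2, 0.9, 5.5]
opening: 0.0146
```

```bash
python3 - <<'E'
from h import *
o=manip.observe();print(o['eef_pos'],o['opening'],o['contact_force'])
pv=np.array([.6084,-.1348]);d=o['eef_pos'][:2]-pv;a0=np.arctan2(d[1],d[0]);r=np.hypot(*d);print('r',r,'a0',np.degrees(a0))
# waypoints: 20 rows to +1.2 rad clockwise
n=15;A=a0-np.linspace(0,1.2,n+1);P=pv+r*np.c_[np.cos(A),np.sin(A)]
print(np.round(np.diff(P,axis=0),4).tolist(),P[-1])
E
```

```text
[ 0.59356743 -0.30920365  0.083861  ] 0.01460186979650822 [-3.22631014  0.90377008  5.52205225]
r 0.17503324982388485 a0 -94.86115588249257
[[-0.0139, 0.0017], [-0.0137, 0.0028], [-0.0134, 0.0039], [-0.0131, 0.005], [-0.0126, 0.006], [-0.0121, 0.007], [-0.0115, 0.008], [-0.0108, 0.0089], [-0.0101, 0.0097], [-0.0093, 0.0105], [-0.0084, 0.0112], [-0.0075, 0.0118], [-0.0065, 0.0124], [-0.0055, 0.0129], [-0.0045, 0.0133]] [ 0.44047428 -0.18417198]
```

Radius 0.175 m matches the model. Swing along the arc.

Request:
move_arm:
  rows: [0,-0.0139,0.0017,0,-4.58,0,-0.0137,0.0028,0,-4.58,0,-0.0134,0.0039,0,-4.58,0,-0.0131,0.005,0,-4.58,0,-0.0126,0.006,0,-4.58]

```text
time_s: 18.52
eef_pos: [0.5286, -0.2912, 0.0839]
tool_rot: [[0.884, -0.467, 0.004], [-0.467, -0.884, -0.003], [0.005, 0.001, -1.0]]
contact_force: [2.2, -2.2, 1.0]
opening: 0.014
```

Request:
move_arm:
  rows: [0,-0.0121,0.007,0,-4.58,0,-0.0115,0.008,0,-4.58,0,-0.0108,0.0089,0,-4.58,0,-0.0101,0.0097,0,-4.58,0,-0.0093,0.0105,0,-4.58]

```text
time_s: 19.15
eef_pos: [0.4739, -0.2485, 0.0839]
tool_rot: [[0.632, -0.775, 0.003], [-0.775, -0.632, -0.005], [0.005, 0.001, -1.0]]
contact_force: [0.7, -6.3, 2.1]
opening: 0.0142
```

Request:
move_arm:
  rows: [0,-0.0084,0.0112,0,-4.58,0,-0.0075,0.0118,0,-4.58,0,-0.0065,0.0124,0,-4.58,0,-0.0055,0.0129,0,-4.58,0,0,0,0,0]

```text
time_s: 19.77
eef_pos: [0.4442, -0.2002, 0.0839]
tool_rot: [[0.359, -0.933, -0.001], [-0.933, -0.359, -0.005], [0.004, 0.003, -1.0]]
contact_force: [-4.3, -6.9, 5.1]
opening: 0.0141
```

```bash
python3 - <<'E'
from h import *
o=manip.observe();p=o['eef_pos'];pv=np.array([.6084,-.1348]);d=p[:2]-pv
print(p,o['contact_force'],o['opening'],'r',np.hypot(*d),'ang',np.degrees(np.arctan2(d[1],d[0])))
E
```

```text
[ 0.44424624 -0.20017386  0.08385365] [-4.349964   -6.88832663  5.07783979] 0.014069661671230043 r 0.1766923853565148 ang -158.28519258614054
```

Request:
move_arm:
  rows: [0,-0.0035,0.0133,0,-4.58,0,-0.0005,0.002,0,0,0,0,0,0,0]

```text
time_s: 20.15
eef_pos: [0.4392, -0.1862, 0.0838]
tool_rot: [[0.282, -0.96, -0.004], [-0.96, -0.282, -0.006], [0.004, 0.005, -1.0]]
contact_force: [-7.0, -9.0, 8.0]
opening: 0.0137
```

Request:
move_arm:
  rows: [0,-0.0005,0.002,0,0,0,0,0,0,0]

```text
time_s: 20.4
eef_pos: [0.4387, -0.1846, 0.0838]
tool_rot: [[0.281, -0.96, -0.004], [-0.96, -0.281, -0.006], [0.004, 0.005, -1.0]]
contact_force: [-6.3, -9.6, 8.0]
opening: 0.0143
```

Request:
move_arm:
  rows: [0,-0.0005,0.002,0,0,0,0,0,0,0]

```text
time_s: 20.65
eef_pos: [0.4385, -0.1839, 0.0838]
tool_rot: [[0.28, -0.96, -0.002], [-0.96, -0.28, -0.007], [0.006, 0.004, -1.0]]
contact_force: [-6.8, -13.0, 6.2]
opening: 0.0144
```

Request:
move_arm:
  rows: [0,0,0.002,0,0,0,0,0,0,0]

```text
time_s: 20.9
eef_pos: [0.4384, -0.1836, 0.0839]
tool_rot: [[0.279, -0.96, -0.002], [-0.96, -0.279, -0.009], [0.008, 0.005, -1.0]]
contact_force: [-6.9, -15.2, 5.1]
opening: 0.0145
```

Request:
move_arm:
  rows: [0,0,0.002,0,0,0,0,0,0,0,0,0,0,0,0]

```text
time_s: 21.28
eef_pos: [0.4384, -0.1834, 0.0839]
tool_rot: [[0.278, -0.961, -0.002], [-0.961, -0.277, -0.011], [0.01, 0.005, -1.0]]
contact_force: [-5.6, -19.4, 4.2]
opening: 0.0145
```

```bash
python3 - <<'E'
from h import *
o=manip.observe();p=o['eef_pos'];print(p,o['contact_force'],o['opening'])
snap('scene','s9.png',crop=(225,140,325,240),s=4);snap('top','t9.png',crop=(275,150,375,250),s=4)
cv2.imwrite('pics/c9.png',np.hstack([cv2.imread('pics/s9.png'),cv2.imread('pics/t9.png')]))
E
```

```text
[ 0.43837133 -0.18339842  0.08387415] [ -5.63324067 -19.35568731   4.15213423] 0.014511962692164992
```

View pics/c9.png

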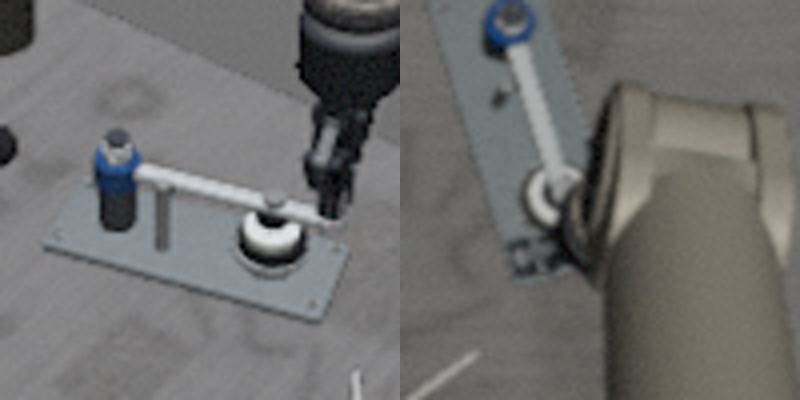

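The arm bar rests against the stop post with the sensor head over the intact stack. The force rises to about 19 N while the tool stays put, so it is hard on the stop. Handing in.

```bash
python3 -c "
from station import manip
print(manip.close_job())
o=manip.observe();print(o['time_s'],o['eef_pos'],o['contact_force'],o['opening'])"
```

```text
the job is handed in; nothing more can be done
None
the job is handed in; nothing more can be done
```

The job is handed in at about 21 s of the 72 s allowed. The dark disc is on the plate, the white disc is on the dark one, and the gripper still holds the red handle with the swing arm against its stop.

- **Stop:** in the last pushes the handle moved only 0.2–0.3 mm per 2 mm commanded, while the horizontal force rose to about 20 N, under the 40 N limit. The last picture shows the bar at the stop post and the sensor head over the intact stack.
- **Stack:** the top camera put the white disc at (0.483, -0.171) and the dark disc at about (0.482–0.483, -0.172). The plate estimates were (0.482–0.485, -0.172), so the offsets are about 0–3 mm.
- **Disagreements:** scene-camera fits differed from the top camera by 2–8 mm. I put this down to the discs' side faces biasing the outline, and relied on the top camera. The gripper also read about 4 mm (1.5 mm on the handle) less than the true widths, though every grip held.
- **Not checked:** the state could not be read after handing in, so I have no reading from the final second.

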